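# Turn the reference filter and bring it into the photometer's light path

### The job

The framed reference filter standing in the photometer's sliding carriage was put in crosswise: lift it right out of its well, give it a quarter turn so that its glass window looks along the light path between the two optical heads, and seat it fully home again. Then slide the carriage by its upright knob along the rail towards the heads until the ball clicks into the notch, with the filter between the two heads; do not run on past the notch, and leave the things lying around where they are. Finish while still gripping the knob, holding the carriage steady in the notch for the reading.

Things in the scene. Friction and masses are not known exactly. Their poses are not given: they have to be found in the camera images.
- filter_center (a point): Centre of the loose reference filter: upright dark metal frame 12.5 x 12.5 x 56 mm, 35 g, foot 28 mm below. y = the way its grey glass window looks (open on both y faces, 6 to 34 mm above the foot; x faces closed), z up. Top 22 mm: solid head to grip by any sides; a bright line on top runs along y. Starts in the well with y along the rail; a quarter turn either way is right.
- well (a point): Floor centre of the square well in the aluminium carriage, 30 mm above the worktop. x = the way it slides (to the heads), y = across, parallel to the light, z up. 14.5 mm square, 22 mm deep, 2.5 mm bevel at the mouth; block 30 x 30 mm, rim 52 mm above the worktop. A filter fully home has its centre 28 mm above this point. Loading place: 45 mm clear of anything taller than the rim.
- knob_center (a point): Point on the axis of the carriage's upright ribbed dark metal knob: 16 mm diameter, 42 mm tall, 80 mm behind the well along the rail, away from the heads. The point is 24 mm above the knob's foot, 18 mm below its top, 54 mm above the worktop. x = the way the carriage slides. Can be gripped from above in any direction.
- slide_knob: The same knob as a body, fixed to the carriage; origin at its foot, same axes. The carriage only slides and stays where left (friction 1.5 N). A spring ball beside the rail bears on its edge, which has an 8 mm notch: in the last 4 mm before the notch the ball draws the carriage on, with a pull rising to about 4 N; pushing it on out of the notch takes about 7 N.
- light_path (a point): Fixed point midway between the two white optical heads (tops 78 mm above the worktop, lens rims 39 mm apart), 45 mm above the worktop. x = slide direction, y = along the light, z up. Carriage in the notch: the well's axis passes through this point; end stop 15 mm further. At the start the well is 80 to 100 mm short of it.
- lens_cap: Bystander: black moulded cap, 31 mm across, 14 mm high, beside the photometer; origin at the centre of its underside.
- tin: Bystander: flat tin 42 x 60 x 19 mm, on the other side of the photometer; origin at the centre of its underside.
- glass_beaker: Bystander: glass beaker 55 mm across, 70 mm high; origin at the centre of its underside.
Things that resemble listed ones, but are neither listed nor needed, are in the scene too. Of the things shaped like the part that bears filter_center, the dark steel one is meant.

How it is judged:
By the outcome, as a careful person would: the job done as asked, in the order asked, and still so for the second after the job is handed in, while the arm keeps its last pose, push and grip.
It also fails if it takes over 64 s, if anything falls off the work surface, if the arm or the gripper's body presses on something with over 40 N, if the wrist force passes 120 N, or if a joint passes its speed limit or range.

### The arm

A 6-joint arm with a two-finger parallel gripper is mounted at the origin on a cart in front of the work surface, level with it; the furniture and walls round the work are solid. World frame = base frame: x ahead of the robot, y to its left, z up, the work surface at z = 0. Lengths are in mm, angles in rad, forces in N, time in s.
With the tool pointing down it reaches from about 375 to 975 mm from the base axis. Payload 3.8 kg.
Tool frame: the origin (TCP) lies at the centre of the arm's flange, where the gripper is bolted on; the fingertips stand 166 mm ahead of it and the grasp point (between the pads) lies 147 mm ahead of it (manip.tips_ahead is the distance from the TCP to the fingertips, in mm); z points along the fingers, y is the direction in which the jaws open and shut (so a half turn about z gives the same grasp; the last joint's range is limited). The gripper opens to 88 mm and grips with 3 to 60 N. Pads are 18 mm wide; open, the fingers measure 123 mm over their backs; the gripper's body (75 mm by 187 mm) begins 45 mm behind the grasp point.
Start: joints at [-1.22, 0.264, 1.604, -0, 1.274, -0.037], TCP at [255.248, -624.875, 404.706] pointing down, gripper open.
Joint ranges: [-2.63, 2.63], [-0.94, 2.18], [0.31, 2.57], [-1.31, 4.45], [0, 2.66], [-2.55, 2.55]. Speed limits (rad/s): [2.57, 2.57, 3.14, 3.14, 3.14, 3.14].

### API

Orientations are given as [roll, pitch, yaw] about the fixed x, y, z axes, in that order (R = Rz(yaw) Ry(pitch) Rx(roll)).
In Python, from cell import manip gives the robot as it stands.
- The arm moves only by the tool move_arm, never from a script. Its arguments are lists of equal length, an entry for each row: "linear": the shift along the tool's x, y, z in m, a list of three; "spin": the turn about the tool's z in rad. In form: {"linear": [[x, y, z], ...], "spin": [spin, ...]}. A call has 1 to 5 rows; each row is the pose to reach, as a shift and turn from the pose commanded when the call began, along the tool's axes at that moment; what a row does not reach only later rows make up. A row lasts 1/10 s, in which the tool goes at most 50 mm and 8.59 degrees, less where a joint would pass 70% of its speed; a pose out of reach is approached as far as the arm can. A call with a gripper value outside its range is refused whole. "jaw" is the opening in per cent of the stroke, from 0 (shut) to 100 (fully open), set as the call begins (left out, the last holds). The fingers move at their own pace and stop on an object; "grip_force" is the grip in N (left out, the last holds). Time passes only in rows, so rows that repeat a pose let the fingers close. It gives the time, the measured TCP pose, the force and the opening at its end, in the units of the state.
- manip.sense(): the state, without advancing time (a new reading comes with each control period).
- manip.capture(name): name is "side" or "top" or "wrist"; returns a dict with "img" (480x640x3 uint8, blue, green, red), "z_map" (480x640 float32, mm along the optical axis (not along the pixel's ray), 0 where there is no reading), "fx", "fy", "cx", "cy" (pixels), "eye" and "orientation" of the camera in the world; the wrist camera has in their place "hand_eye" (4x4, takes a point from camera to tool coordinates, whose origin is the TCP and whose axes are the flange's). Camera axes: x right, y down, z forward; pixel columns grow to the right and rows downward; lengths in mm; the calibration is good to about 2 mm. A picture is of the moment at which its call begins: read the wrist's pose just before it.
- manip.hand_in(): hands the job in, once; it reports no verdict.
Trained networks look in the newest picture that a camera, given by its name, has taken for a name from the list of things; names that differ only in an ending like _2 or _b are one class to them, and where a whole thing is asked for, a point or a joint stands for the part that bears it (a point fixed in the world has none). Each returns a list of dicts, best first, with "confidence" (0 to 1); they miss things now and then, are a little off and sometimes report something else, mostly with a low value. They report only what shows in the picture. A call takes as long as a camera call. They do not tell look-alikes from the thing itself.
- manip.find_in(camera, query): "extent" ([left, top, width, height] in pixels, round what is visible of it).
The state is a dict: "time_s": time; "joint_positions": joint angles; "joint_vel": joint speeds; "effort": joint torques, N m; "ee_pos": TCP position; "tool_rot": TCP orientation; "ft_force": force on the tool from outside, world axes, zero at the start; "moment": the same for the moment, N m; "grip_width": finger opening in mm.
Only numpy, scipy, OpenCV 4.12 (cv2) and the standard library are available. Lean on these libraries where they do the work, as an engineer would, in place of code of your own. Each camera call takes 0.05 s, during which the arm holds its last target.

## Working session

There is one attempt and no reset: what is moved stays moved. The work goes in short steps, Python scripts to look and compute and a tool call to move; the robot and the scene stay as the last step left them, time stands still between calls to the robot, and variables do not carry over. Pictures are saved under pics/ and viewed, and the job is handed in when it is done.

Besides the shell and the picture viewer there is one more tool, called after "Emit:" as name([rows], argument=value, ...), one row to a line, values as JSON. move_arm: Moves the arm, as the interface text tells. Its arguments: {"type":"object","properties":{"linear":{"type":"array"},"spin":{"type":"array"},"jaw":{"type":"number"},"grip_force":{"type":"number"}},"required":["linear","spin"]}

```bash
mkdir -p pics; ls; cat > h.py <<'E'
import numpy as np, cv2
from cell import manip
from scipy.spatial.transform import Rotation as R
def cap(n,save=None):
    s=manip.sense(); c=manip.capture(n)
    if 'hand_eye' in c:
        T=np.eye(4); T[:3,:3]=R.from_euler('xyz',s['tool_rot']).as_matrix(); T[:3,3]=s['ee_pos']
        c['T']=T@np.array(c['hand_eye'])
    else:
        T=np.eye(4); o=np.array(c['orientation'])
        T[:3,:3]=o if o.shape==(3,3) else R.from_euler('xyz',o).as_matrix(); T[:3,3]=c['eye']; c['T']=T
    if save: cv2.imwrite('pics/'+save,c['img'])
    return c
def pts(c):
    z=c['z_map']; v,u=np.mgrid[:z.shape[0],:z.shape[1]]
    p=np.stack([(u-c['cx'])/c['fx']*z,(v-c['cy'])/c['fy']*z,z],-1)
    P=p@c['T'][:3,:3].T+c['T'][:3,3]; P[z<=0]=np.nan
    return P
E
python3 - <<'E'
from h import *
s=manip.sense(); print(s)
for n in ('top','side','wrist'):
    c=cap(n,n+'0.png'); print(n,c['T'].round(2).tolist(),c['fx'],c['cx'],c['cy'])
    P=pts(c); np.save('P_%s.npy'%n,P)
    for q in ('filter_center','well','slide_knob','lens_cap','tin','glass_beaker'):
        try:
            for d in manip.find_in(n,q)[:3]:
                l,t,w,h=d['extent']; m=P[int(t+h/2),int(l+w/2)]
                print(n,q,round(d['confidence'],2),np.round(d['extent']),m.round(0))
        except Exception as e: print(q,e)
print(manip.sense()['time_s'])
E
```

```text
pics
{'time_s': 0.0, 'joint_positions': array([-1.21989406e+00,  2.64723442e-01,  1.60533007e+00,  1.11492526e-05,
        1.27370063e+00, -3.68993513e-02]), 'joint_vel': array([-2.09858887e-04, -1.35883793e-03,  1.19880563e-03, -8.92542921e-04,
        7.99768077e-05,  2.13605003e-03]), 'effort': array([-1.05737265e-04, -5.02115357e+01, -3.56875169e+01,  7.29940832e-02,
        2.94097723e-02, -1.46152424e-04]), 'ee_pos': array([ 255.13989443, -624.56302904,  403.43135721]), 'tool_rot': array([-3.13943302e+00, -9.03860094e-05,  3.87798244e-01]), 'ft_force': array([-0.12031892, -0.0297782 , -0.23249034]), 'moment': array([ 0.02689396, -0.00262236, -0.00126742]), 'grip_width': 88.55984636002137}
top [[-0.02, -0.99, 0.12, 372.66], [-1.0, 0.02, 0.01, -357.36], [-0.01, -0.12, -0.99, 1215.05], [0.0, 0.0, 0.0, 1.0]] 589.4144024083422 320.50431395883555 240.08045517469355
top filter_center 0.6 [243. 261.  12.  10.] [ 465. -204.   54.]
top filter_center 0.6 [323. 207.  17.  14.] [ 575. -373.   12.]
top filter_center 0.58 [353. 248.   6.   7.] [ 487. -416.   88.]
top well 0.56 [319. 237.  56.
[... 662 characters left out ...]
.  10.  38.] [ 406. -638.   33.]
side well 0.76 [256. 255.  72.  47.] [ 470. -385.   32.]
side slide_knob 0.59 [260. 258.  14.  23.] [ 431. -369.   50.]
side tin 0.71 [265. 319.  39.  26.] [ 404. -536.   19.]
side glass_beaker 0.95 [219. 203.  20.  41.] [ 426. -112.   50.]
wrist [[0.38, -0.88, -0.28, 328.99], [-0.93, -0.36, -0.12, -595.53], [-0.0, 0.3, -0.95, 385.82], [0.0, 0.0, 0.0, 1.0]] 349.4727713524103 321.6739514261811 237.92001239678982
wrist filter_center 0.61 [374.  40.  35.  34.] [ 403. -629.   56.]
wrist slide_knob 0.7 [253.   0.  53.  47.] [ 398. -525.   20.]
wrist lens_cap 0.74 [255.   2.  49.  42.] [ 399. -525.   20.]
wrist tin 0.8 [254.   0.  52.  44.] [ 399. -526.   20.]
1.05
```

```bash
python3 - <<'E'
import cv2
a=cv2.imread('pics/top0.png')[190:320,160:440]; cv2.imwrite('pics/top0c.png',cv2.resize(a,None,fx=2.8,fy=2.8,interpolation=cv2.INTER_CUBIC))
a=cv2.imread('pics/side0.png')[180:390,180:440]; cv2.imwrite('pics/side0c.png',cv2.resize(a,None,fx=2.8,fy=2.8,interpolation=cv2.INTER_CUBIC))
E
```

```text
(no output)
```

View pics/top0c.png

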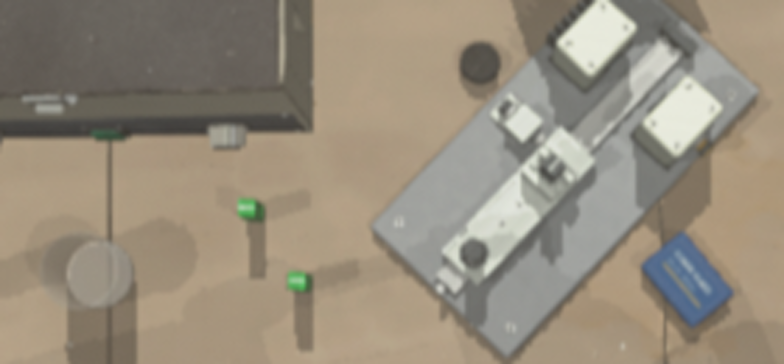

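View pics/side0c.png

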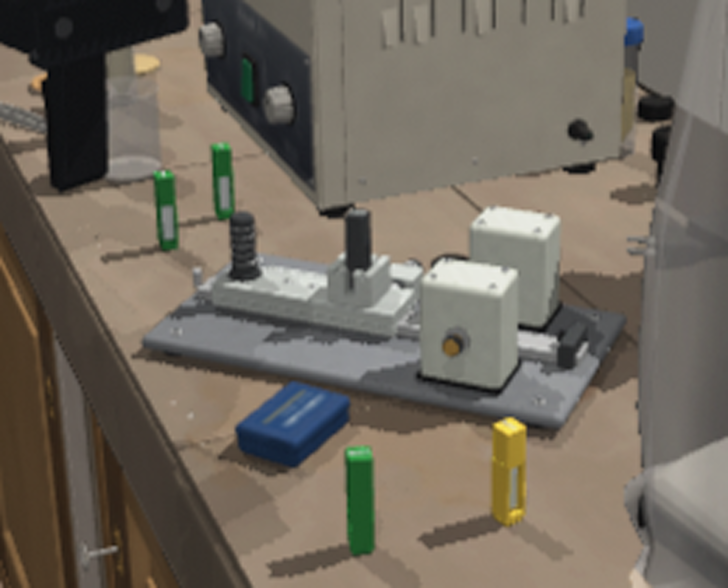

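View pics/wrist0.png

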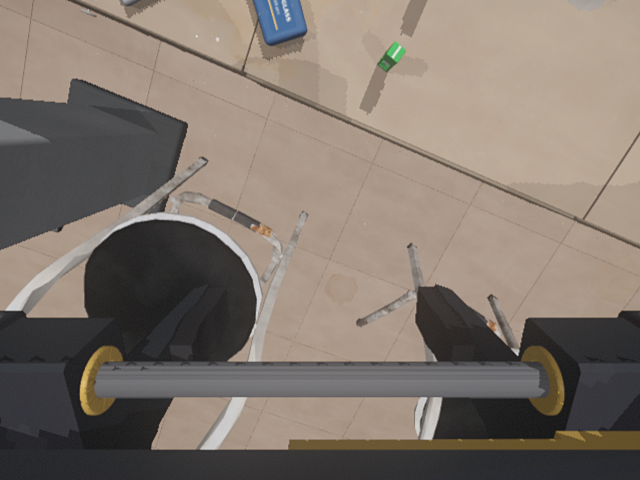

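```bash
python3 - <<'E'
import numpy as np
P=np.load('P_top.npy')
def g(x0,y0,x1,y1,zl,zh,n):
    Q=P[y0:y1,x0:x1].reshape(-1,3); Q=Q[(Q[:,2]>zl)&(Q[:,2]<zh)]
    print(n,len(Q),np.median(Q,0).round(1),Q.mean(0).round(1),((Q.max(0)+Q.min(0))/2).round(1),np.ptp(Q,axis=0).round(1))
    return Q
g(345,235,370,262,80,95,'filt'); g(318,265,342,292,66,80,'knob')
a=g(352,185,392,225,74,82,'headL'); b=g(384,210,425,255,74,82,'headR')
import cv2
for q in (a,b): print(cv2.minAreaRect(q[:,:2].astype(np.float32)))
g(335,225,375,270,48,56,'rim')
q=P[200:300,300:420].reshape(-1,3); q=q[(q[:,2]>22)&(q[:,2]<36)]
print(cv2.minAreaRect(q[:,:2].astype(np.float32)))
S=np.load('P_side.npy'); P=S
g(298,250,318,290,60,95,'filtS');g(258,250,275,280,40,75,'knobS')
E
```

```text
filt 43 [ 491.2 -418.4   83.6] [ 491.3 -418.6   84. ] [ 491.1 -418.4   84.9] [15.4 15.6  8.3]
knob 50 [ 434.1 -362.9   70.2] [ 434.2 -362.3   70. ] [ 434.2 -362.1   69.8] [13.9 13.7  6.3]
headL 382 [ 581.7 -451.    76.7] [ 581.6 -451.4   76.8] [ 581.  -452.5   78. ] [53.6 55.1  7.9]
headR 380 [ 523.5 -509.8   76.8] [ 524.  -509.6   76.9] [ 524.1 -509.2   77.9] [53.1 54.6  7.7]
((581.8528442382812, -451.5340576171875), (34.93059158325195, 49.97687530517578), 43.90629577636719)
((524.60205078125, -509.4929504394531), (34.79436492919922, 49.80479431152344), 47.366397857666016)
rim 114 [ 490.8 -418.5   50.5] [ 490.7 -418.6   50.7] [ 490.7 -419.    51.9] [39.9 37.9  7.8]
((501.0179443359375, -440.154296875), (197.05421447753906, 197.29640197753906), 86.84757995605469)
filtS 155 [ 486.8 -423.3   76.7] [ 487.5 -423.4   75.6] [ 489.5 -422.7   74.5] [19.  16.4 28.5]
knobS 172 [ 430.2 -369.    58.3] [ 430.5 -368.4   58.3] [ 431.7 -366.8   57.3] [16.6 20.8 34.1]
```

```bash
cat >> h.py <<'E'
def rel(x,y,z,yaw):
    s=manip.sense(); Rm=R.from_euler('xyz',s['tool_rot']).as_matrix()
    d=Rm.T@(np.array([x,y,z])-s['ee_pos'])
    sp=-(yaw-s['tool_rot'][2]); sp=(sp+np.pi)%(2*np.pi)-np.pi
    print('lin m',(d/1000).round(4).tolist(),'spin',round(sp,4),'pos',s['ee_pos'].round(1),s['tool_rot'].round(4),'F',s['ft_force'].round(1),'w',round(s['grip_width'],1),'t',round(s['time_s'],2))
E
python3 - <<'E'
from h import *
rel(490,-420,330,-0.785)
P=np.load('P_side.npy');Q=P.reshape(-1,3);
Q=Q[(Q[:,0]>350)&(Q[:,0]<700)&(Q[:,1]>-350)&(Q[:,1]<-200)&(Q[:,2]>100)]; print(Q.min(0),Q.max(0))
E
```

```text
lin m [0.2948, -0.1009, 0.0747] spin 1.1728 pos [ 255.2 -624.9  404.7] [-3.1415e+00 -1.0000e-04  3.8780e-01] F [-0.7  0.6  0.2] w 88.4 t 1.05
[ 519.25530533 -258.38309603  100.02218821] [ 699.99874209 -200.04775113  254.08117069]
```

Emit:
move_arm([
  [0.03,-0.01,0.0075],
  [0.06,-0.02,0.015],
  [0.09,-0.031,0.0225],
  [0.12,-0.041,0.03],
  [0.15,-0.051,0.0375],
], spin=[0.11,0.22,0.34,0.46,0.58], jaw=60)

```text
time_s: 1.55
ee_pos: [375.6, -520.1, 367.1]
tool_rot: [3.141, -0.0, -0.197]
ft_force: [0.0, -0.2, 0.2]
grip_width: 53.1
```

```bash
python3 -c "
from h import *
rel(490,-420,330,-0.785)"
```

```text
lin m [0.0925, -0.1206, 0.0371] spin 0.5876 pos [ 375.6 -520.1  367.1] [ 3.1414e+00 -2.0000e-04 -1.9740e-01] F [ 0.  -0.2  0.2] w 53.1 t 1.55
```

Emit:
move_arm([
  [0.019,-0.025,0.0075],
  [0.04,-0.052,0.016],
  [0.062,-0.081,0.025],
  [0.084,-0.109,0.033],
  [0.0925,-0.1206,0.037],
], spin=[0.12,0.25,0.38,0.5,0.588])

```text
time_s: 2.05
ee_pos: [490.5, -417.9, 329.4]
tool_rot: [-3.141, 0.001, -0.782]
ft_force: [0.1, 0.7, 0.5]
grip_width: 52.9
```

```bash
python3 - <<'E'
from h import *
rel(490,-420,330,-0.785)
c=cap('wrist','w1.png'); P=pts(c); np.save('P_w1.npy',P); np.save('T_w1.npy',c['T'])
rel(490,-420,330,-0.785)
for q in ('filter_center','slide_knob'):
  for d in manip.find_in('wrist',q)[:3]: print(q,d)
s=manip.sense();Rm=R.from_euler('xyz',s['tool_rot']).as_matrix()
for L in (147,166,260): 
  p=np.linalg.inv(c['T'])@np.r_[s['ee_pos']+Rm@[0,0,L],1]; print(L,p[0]/p[2]*c['fx']+c['cx'],p[1]/p[2]*c['fy']+c['cy'])
E
```

```text
lin m [0.0011, 0.0018, -0.0006] spin 0.0027 pos [ 490.5 -417.9  329.4] [-3.1406e+00  1.0000e-03 -7.8230e-01] F [0.1 0.7 0.5] w 52.9 t 2.05
lin m [0.0012, 0.0027, -0.0012] spin 0.0008 pos [ 491.1 -417.2  328.8] [-3.1399e+00  1.8000e-03 -7.8420e-01] F [-0.   1.   0.4] w 52.7 t 2.1
filter_center {'extent': [229.0, 395.0, 26.2, 33.1], 'confidence': 0.96}
filter_center {'extent': [566.0, 96.3, 74.0, 25.1], 'confidence': 0.93}
filter_center {'extent': [313.6, 221.0, 20.2, 38.4], 'confidence': 0.78}
slide_knob {'extent': [313.5, 303.6, 23.2, 38.7], 'confidence': 0.74}
147 326.8977158794002 326.7040136231835
166 326.42044902504523 304.5485741700104
260 325.06164746148994 241.47097828100846
```

View pics/w1.png

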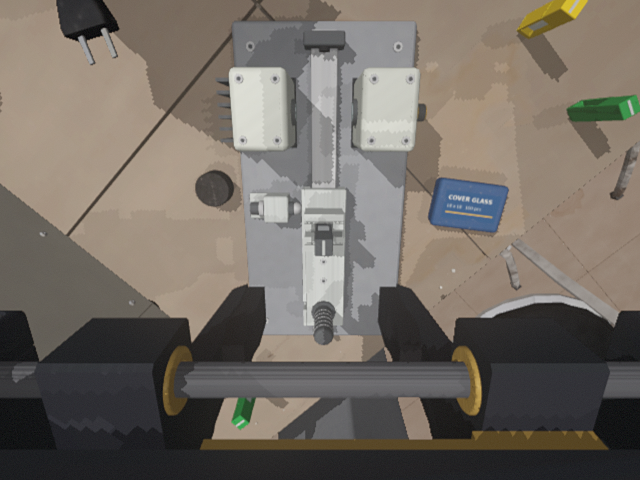

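```bash
python3 - <<'E'
import cv2,numpy as np
a=cv2.imread('pics/w1.png')[175:355,220:430]; cv2.imwrite('pics/w1c.png',cv2.resize(a,None,fx=3.3,fy=3.3,interpolation=cv2.INTER_CUBIC))
P=np.load('P_w1.npy')
def g(x0,y0,x1,y1,zl,zh,n):
    Q=P[y0:y1,x0:x1].reshape(-1,3); Q=Q[(Q[:,2]>zl)&(Q[:,2]<zh)]
    r=cv2.minAreaRect(Q[:,:2].astype(np.float32)); print(n,len(Q),Q.mean(0).round(1),np.round(r[0],1),np.round(r[1],1),r[2])
g(305,210,345,262,82,89,'filt'); g(305,290,345,345,68,76,'knob'); g(295,180,355,270,49,54,'rim')
g(220,60,300,160,74,82,'hL'); g(345,60,425,160,74,82,'hR')
g(295,180,355,330,27,33,'car')
E
```

```text
filt 359 [ 491.7 -420.1   86.7] [ 491.4 -419.7] [12.3 12.8] 45.31146240234375
knob 298 [ 435.6 -364.4   72.2] [ 434.9 -363.7] [15.1 15.1] 89.48357391357422
rim 795 [ 493.4 -421.9   52.3] [ 491.2 -419.8] [29.9 30.2] 44.88958740234375
hL 4718 [ 582.  -453.5   78.8] [ 582.  -452.6] [36.2 49.3] 45.326255798339844
hR 4724 [ 525.3 -510.7   78.7] [ 524.4 -510.8] [36.3 49.4] 45.166873931884766
car 3556 [ 469.3 -397.5   30.9] [ 470.3 -395.2] [ 41.3 124.5] 45.08640670776367
```

View pics/w1c.png

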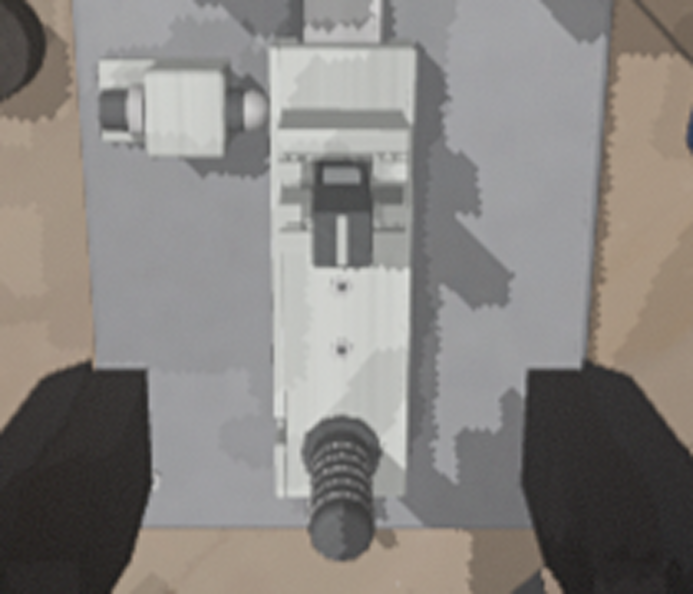

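```bash
python3 -c "
from h import *
rel(491.4,-419.8,222,-0.785)"
```

```text
lin m [0.0019, -0.0014, 0.1078] spin 0.0088 pos [ 489.1 -419.5  329.8] [ 3.1412e+00  8.0000e-04 -7.7620e-01] F [-0.7 -0.8  1.1] w 52.9 t 2.2
```

Emit:
move_arm([
  [0.001,-0.001,0.03],
  [0.001,-0.001,0.06],
  [0.001,-0.001,0.09],
  [0.001,-0.001,0.107],
  [0.001,-0.001,0.107],
], spin=[0.003,0.003,0.003,0.003,0.003])

```text
time_s: 2.7
ee_pos: [488.3, -420.1, 220.3]
tool_rot: [3.141, 0.006, -0.783]
ft_force: [-0.9, 1.4, -0.5]
grip_width: 52.8
```

Emit:
move_arm([
  [0,0,0],
  [0,0,0],
], spin=[0,0])

```text
time_s: 2.9
ee_pos: [490.6, -421.3, 225.3]
tool_rot: [-3.142, -0.004, -0.783]
ft_force: [-0.1, -0.5, 0.6]
grip_width: 52.8
```

```bash
python3 - <<'E'
from h import *
rel(491.4,-419.8,222,-0.785)
c=cap('wrist','w2.png'); P=pts(c); 
rel(491.4,-419.8,222,-0.785)
s=manip.sense();Rm=R.from_euler('xyz',s['tool_rot']).as_matrix()
for L in (137,147,166): 
  p=np.linalg.inv(c['T'])@np.r_[s['ee_pos']+Rm@[0,0,L],1]; print(L,p[0]/p[2]*c['fx']+c['cx'],p[1]/p[2]*c['fy']+c['cy'])
E
```

```text
lin m [-0.0005, -0.0016, 0.0033] spin 0.0018 pos [ 490.6 -421.3  225.3] [-3.1415 -0.0035 -0.7832] F [-0.1 -0.5  0.6] w 52.8 t 2.9
lin m [-0.0005, -0.0014, 0.0034] spin 0.0019 pos [ 490.7 -421.2  225.4] [-3.1415 -0.0037 -0.7831] F [ 0.1 -0.1  0.2] w 52.8 t 2.95
137 321.00206039066006 340.55937464162673
147 321.0726386468707 326.5859053684792
166 321.184205622198 304.4972652498858
```

View pics/w2.png

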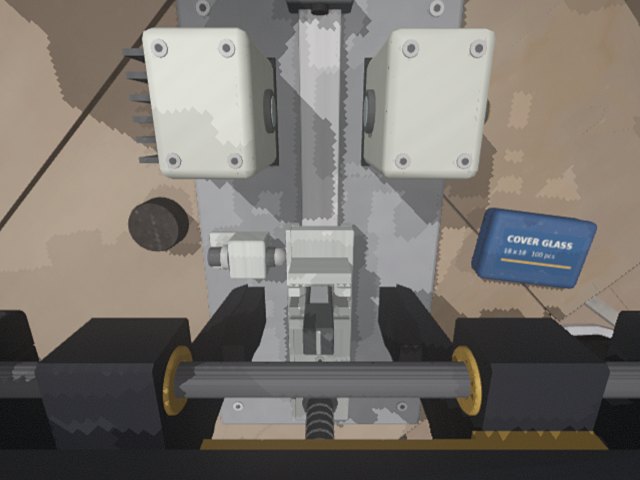

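Emit:
move_arm([
  [0,-0.0005,0.001],
  [0,-0.0005,0.001],
  [0,-0.0005,0.001],
], spin=[0,0,0])

```text
time_s: 3.25
ee_pos: [490.6, -419.9, 222.7]
tool_rot: [-3.142, -0.001, -0.783]
ft_force: [-1.0, -0.2, -0.1]
grip_width: 52.9
```

Emit:
move_arm([
  [0,0,0],
  [0,0,0],
  [0,0,0],
], spin=[0,0,0])

```text
time_s: 3.55
ee_pos: [490.4, -419.8, 222.2]
tool_rot: [-3.142, 0.0, -0.783]
ft_force: [-0.5, 0.1, 0.2]
grip_width: 52.7
```

Emit:
move_arm([
  [0.0007,-0.0007,0],
  [0.0007,-0.0007,0],
  [0.0007,-0.0007,0],
  [0.0007,-0.0007,0],
  [0.0007,-0.0007,0],
], spin=[0.002,0.002,0.002,0.002,0.002], jaw=0, grip_force=25)

```text
time_s: 4.05
ee_pos: [491.4, -419.9, 222.2]
tool_rot: [-3.142, 0.0, -0.785]
ft_force: [0.2, -0.1, -0.1]
grip_width: 15.1
```

Emit:
move_arm([
  [0,0,0],
  [0,0,0],
  [0,0,0],
], spin=[0,0,0])

```text
time_s: 4.35
ee_pos: [491.4, -419.9, 222.2]
tool_rot: [3.142, 0.0, -0.785]
ft_force: [-0.7, 0.4, 1.1]
grip_width: 12.2
```

Emit:
move_arm([
  [0,0,-0.004],
  [0,0,-0.012],
  [0,0,-0.022],
  [0,0,-0.032],
  [0,0,-0.038],
], spin=[0,0,0,0,0])

```text
time_s: 4.85
ee_pos: [491.9, -420.3, 262.3]
tool_rot: [-3.141, -0.003, -0.785]
ft_force: [0.1, 0.2, 0.1]
grip_width: 12.0
```

Emit:
move_arm([
  [0,0,0],
  [0,0,0],
  [0,0,0],
  [0,0,0],
], spin=[0,0,0,0])

```text
time_s: 5.25
ee_pos: [491.2, -419.7, 259.5]
tool_rot: [3.142, 0.001, -0.785]
ft_force: [-0.2, -0.7, -0.6]
grip_width: 12.1
```

```bash
python3 - <<'E'
from h import *
rel(491.4,-419.8,260,0.785)
cap('wrist','w3.png'); c=cap('side'); a=c['img'][180:390,180:440]; cv2.imwrite('pics/s3.png',cv2.resize(a,None,fx=2.8,fy=2.8,interpolation=cv2.INTER_CUBIC))
E
```

```text
lin m [0.0002, -0.0, -0.0005] spin -1.5702 pos [ 491.2 -419.7  259.5] [ 3.1416e+00  1.2000e-03 -7.8520e-01] F [-0.2 -0.7 -0.6] w 12.1 t 5.25
```

View pics/s3.png

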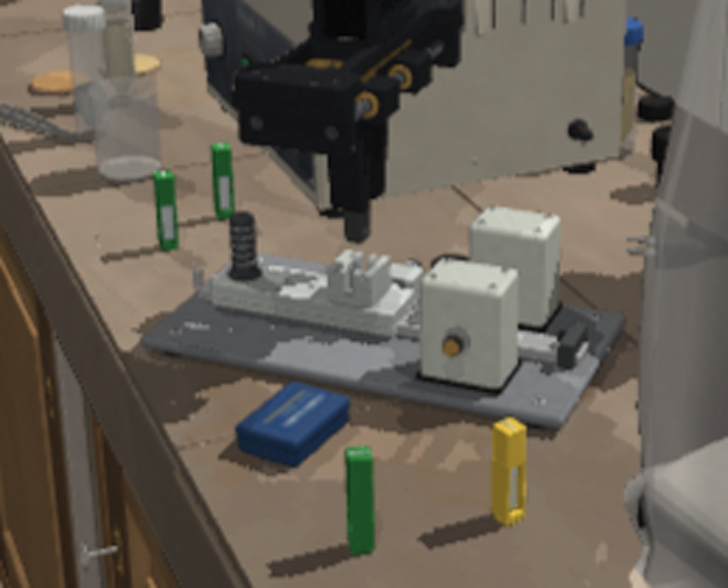

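View pics/w3.png

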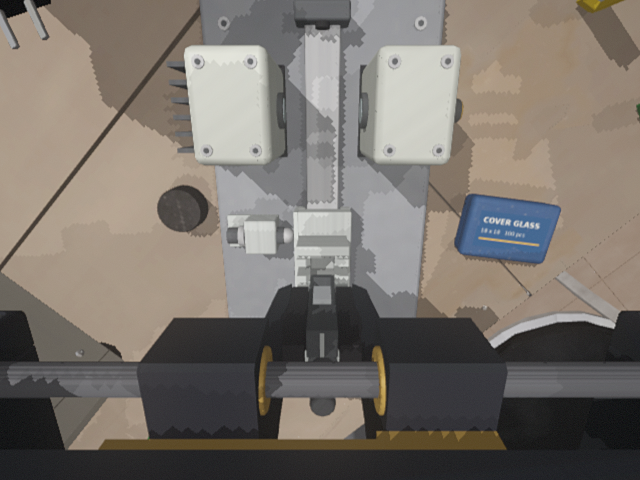

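Emit:
move_arm([
  [0,0,0],
  [0,0,0],
  [0,0,0],
  [0,0,0],
  [0,0,0],
], spin=[-0.08,-0.2,-0.33,-0.46,-0.58])

```text
time_s: 5.85
ee_pos: [491.4, -419.8, 259.9]
tool_rot: [-3.141, 0.0, -0.2]
ft_force: [0.3, -0.8, -0.2]
grip_width: 12.2
```

Emit:
move_arm([
  [0,0,0],
  [0,0,0],
  [0,0,0],
  [0,0,0],
  [0,0,0],
], spin=[-0.13,-0.26,-0.39,-0.52,-0.65])

```text
time_s: 6.35
ee_pos: [491.4, -419.8, 259.9]
tool_rot: [-3.141, 0.0, 0.45]
ft_force: [0.2, 0.0, -0.2]
grip_width: 12.3
```

Emit:
move_arm([
  [0,0,0],
  [0,0,0],
  [0,0,0],
  [0,0,0],
  [0,0,0],
], spin=[-0.12,-0.23,-0.3,-0.34,-0.34])

```text
time_s: 6.85
ee_pos: [491.3, -419.8, 259.9]
tool_rot: [-3.141, 0.0, 0.785]
ft_force: [0.1, -0.1, -0.6]
grip_width: 12.3
```

Emit:
move_arm([
  [0,0,0],
  [0,0,0],
  [0,0,0],
], spin=[0,0,0])

```text
time_s: 7.15
ee_pos: [491.4, -419.9, 260.1]
tool_rot: [-3.141, 0.0, 0.784]
ft_force: [0.6, -0.3, -0.4]
grip_width: 12.2
```

```bash
python3 - <<'E'
from h import *
rel(491.2,-419.8,260,0.785)
c=cap('wrist','w4.png');P=pts(c);np.save('P_w4.npy',P); c=cap('side'); a=c['img'][180:390,180:440]; cv2.imwrite('pics/s4.png',cv2.resize(a,None,fx=2.8,fy=2.8,interpolation=cv2.INTER_CUBIC))
E
```

```text
lin m [-0.0001, -0.0002, 0.0001] spin -0.0006 pos [ 491.4 -419.9  260.1] [-3.1415  0.      0.7844] F [ 0.6 -0.3 -0.4] w 12.2 t 7.15
```

View pics/s4.png

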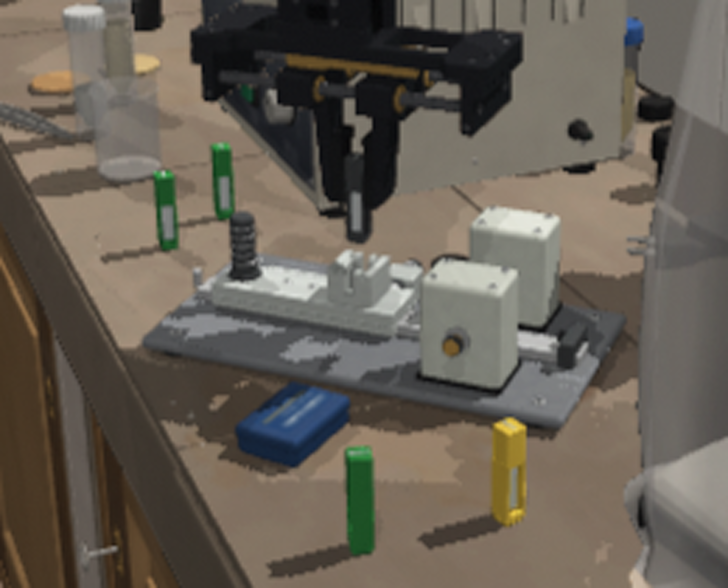

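View pics/w4.png

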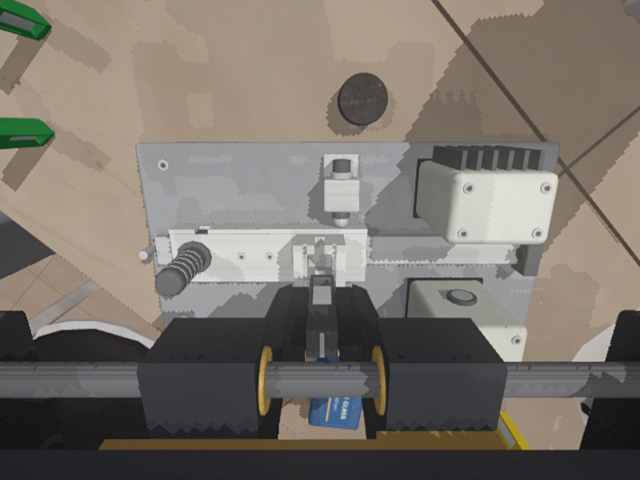

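```bash
python3 - <<'E'
import numpy as np
P=np.load('P_w4.npy'); Q=P[240:360,290:350].reshape(-1,3)-[491.4,-419.9,0]
u=np.array([.7071,.7071]);v=np.array([.7071,-.7071])
q=np.c_[Q[:,:2]@u,Q[:,:2]@v,Q[:,2]]
m=(q[:,2]>72)&(q[:,2]<118)&(abs(q[:,1])<6); 
for z0 in range(60,125,5):
    k=q[(q[:,2]>=z0)&(q[:,2]<z0+5)&(abs(q[:,1])<12)]
    if len(k): print(z0,len(k),np.median(k,0).round(1),k[:,:2].min(0).round(1),k[:,:2].max(0).round(1))
k=P[225:300,285:360].reshape(-1,3)-[491.4,-419.9,0];k=np.c_[k[:,:2]@u,k[:,:2]@v,k[:,2]];k=k[(k[:,2]>50.5)&(k[:,2]<54)]
print(len(k),k.min(0),k.max(0))
E
```

```text
65 12 [ 4.1  0.1 69.6] [ 3.9 -4.4] [4.3 5.8]
70 83 [ 4.7  0.4 74.1] [-0.  -5.3] [5.5 6.7]
75 228 [ 2.2  0.9 76.2] [-0.3 -5.3] [5.8 6.6]
80 104 [ 0.5  0.7 82.6] [-0.2 -5.5] [5.5 6.8]
85 124 [ 0.6  0.9 87.7] [-0.2 -5.4] [5.7 6.8]
90 148 [ 0.7 -0.  92.9] [ -0.2 -11.6] [ 9.2 11.6]
95 195 [ 9.   2.8 97.6] [  0.6 -11.8] [10.2 11.9]
100 210 [  9.   -2.4 103.1] [  4.2 -12. ] [ 9.9 11.9]
105 323 [  6.3  -0.4 107.6] [  4.1 -11.9] [ 9.9 12. ]
110 377 [  5.7   0.5 112.4] [  2.9 -11.9] [ 9.9 12. ]
115 510 [  5.3  -0.3 117.3] [ -8.9 -12. ] [10.1 11.8]
120 901 [  4.    0.5 124.2] [ -7.3 -11.6] [ 9.9 11.5]
1144 [-11.05255834 -15.88045358  50.50989875] [15.44751249 14.21372397 53.99650966]
```

Emit:
move_arm([
  [0.0008,-0.001,0.002],
  [0.0008,-0.001,0.006],
  [0.0008,-0.001,0.01],
  [0.0008,-0.001,0.014],
  [0.0008,-0.001,0.016],
], spin=[0,0,0,0,0])

```text
time_s: 7.75
ee_pos: [491.1, -418.4, 243.3]
tool_rot: [-3.14, 0.0, 0.785]
ft_force: [0.9, 0.8, -0.2]
grip_width: 12.4
```

Emit:
move_arm([
  [0,0,0.002],
  [0,0,0.004],
  [0,0,0.006],
  [0,0,0.008],
  [0,0,0.008],
], spin=[0,0,0,0,0])

```text
time_s: 8.25
ee_pos: [491.2, -418.5, 235.9]
tool_rot: [-3.141, 0.0, 0.785]
ft_force: [-0.2, 1.3, -0.2]
grip_width: 12.0
```

Emit:
move_arm([
  [0,0,0.003],
  [0,0,0.006],
  [0,0,0.009],
  [0,0,0.011],
  [0,0,0.0125],
], spin=[0,0,0,0,0])

```text
time_s: 8.75
ee_pos: [491.2, -418.5, 223.3]
tool_rot: [-3.141, 0.0, 0.785]
ft_force: [-0.0, -1.0, 0.3]
grip_width: 12.4
```

Emit:
move_arm([
  [0,0,0],
  [0,0,0.001],
  [0,0,0.002],
], spin=[0,0,0])

```text
time_s: 9.05
ee_pos: [491.4, -418.7, 222.1]
tool_rot: [3.141, -0.0, 0.785]
ft_force: [-1.2, 1.0, 6.4]
grip_width: 12.2
```

Emit:
move_arm([
  [0,0,0],
  [0,0,0],
  [0,0,0],
  [0,0,0],
], spin=[0,0,0,0], jaw=45)

```text
time_s: 9.45
ee_pos: [491.3, -418.6, 221.7]
tool_rot: [-3.142, 0.0, 0.785]
ft_force: [-0.3, -1.0, 0.2]
grip_width: 39.1
```

Emit:
move_arm([
  [0,0,-0.006],
  [0,0,-0.02],
  [0,0,-0.04],
  [0,0,-0.06],
  [0,0,-0.07],
], spin=[0,0,0,0,0])

```text
time_s: 9.95
ee_pos: [492.0, -419.3, 295.3]
tool_rot: [3.137, -0.0, 0.785]
ft_force: [0.1, -0.0, -0.2]
grip_width: 39.9
```

Emit:
move_arm([
  [0,0,0],
  [0,0,0],
  [0,0,0],
], spin=[0,0,0])

```text
time_s: 10.25
ee_pos: [490.8, -418.2, 290.5]
tool_rot: [-3.14, 0.0, 0.785]
ft_force: [0.4, -0.6, -0.3]
grip_width: 39.4
```

```bash
python3 - <<'E'
from h import *
rel(434.9,-363.7,295,0.785)
c=cap('wrist','w5.png');P=pts(c);np.save('P_w5.npy',P); c=cap('side'); a=c['img'][180:390,180:440]; cv2.imwrite('pics/s5.png',cv2.resize(a,None,fx=2.8,fy=2.8,interpolation=cv2.INTER_CUBIC))
E
```

```text
lin m [-0.0011, -0.0781, -0.0043] spin -0.0002 pos [ 490.8 -418.2  290.5] [-3.1396e+00  1.0000e-04  7.8480e-01] F [ 0.4 -0.6 -0.3] w 39.4 t 10.25
```

View pics/s5.png

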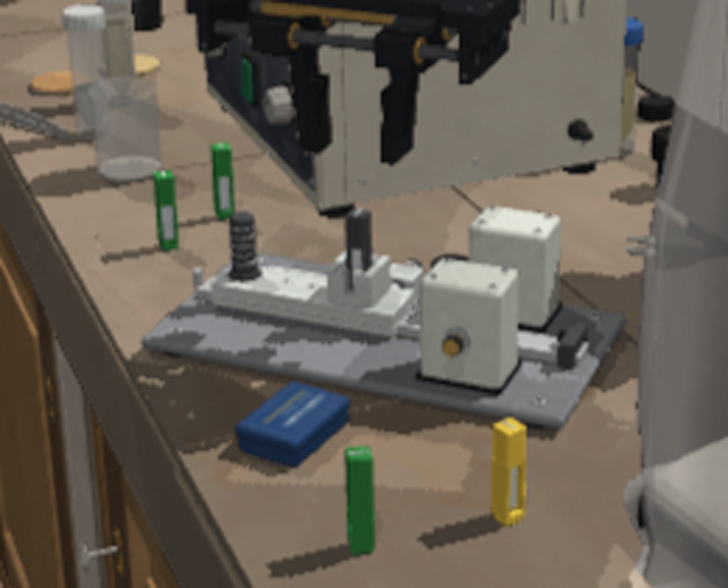

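View pics/w5.png

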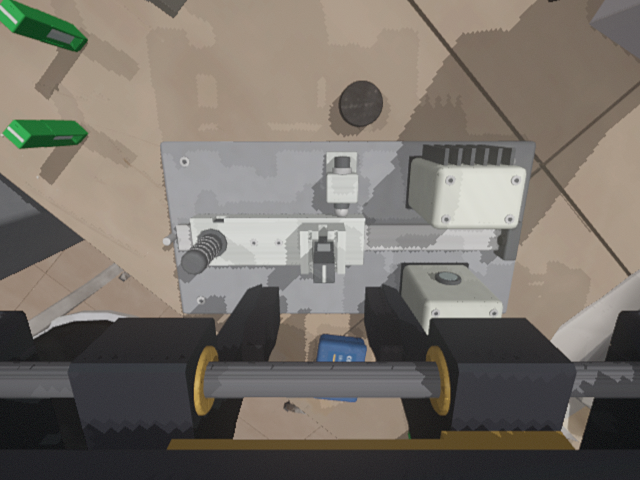

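Filter is seated (at about px 323,260) with the line and window across the rail. Measure heights, well, knob, notch and ball positions from this picture.

```bash
python3 - <<'E'
import cv2,numpy as np
a=cv2.imread('pics/w5.png')[140:300,160:400]; cv2.imwrite('pics/w5c.png',cv2.resize(a,None,fx=3.3,fy=3.3,interpolation=cv2.INTER_CUBIC))
P=np.load('P_w5.npy')
def g(x0,y0,x1,y1,zl,zh,n):
    Q=P[y0:y1,x0:x1].reshape(-1,3); Q=Q[(Q[:,2]>zl)&(Q[:,2]<zh)]
    r=cv2.minAreaRect(Q[:,:2].astype(np.float32)); print(n,len(Q),np.median(Q,0).round(1),np.round(r[0],1),np.round(r[1],1),r[2])
g(305,230,345,290,82,90,'filt'); g(170,225,230,285,68,76,'knob'); g(295,215,355,290,50,54,'rim')
u=np.array([.7071,.7071]);v=np.array([.7071,-.7071])
for n,(x,y) in dict(notchL=(214,221),notchR=(226,221),ball=(342,209)).items():
    p=P[y-1:y+2,x-1:x+2].reshape(-1,3).mean(0); print(n,p.round(1),'along',p[:2]@v)
E
```

```text
filt 496 [ 491.9 -419.2   86.8] [ 491.3 -419.8] [13.4 12.2] 45.234130859375
knob 512 [ 436.1 -362.8   72.5] [ 434.9 -362.7] [15.1 15. ] 87.75297546386719
rim 1106 [ 493.  -417.2   52.6] [ 491.1 -419.2] [30.6 30. ] 44.634883880615234
notchL [nan nan nan] along nan
notchR [ 453.4 -359.8   31. ] along 574.9595525759219
ball [ 517.9 -411.8   30.9] along 657.3998694103454
```

View pics/w5c.png

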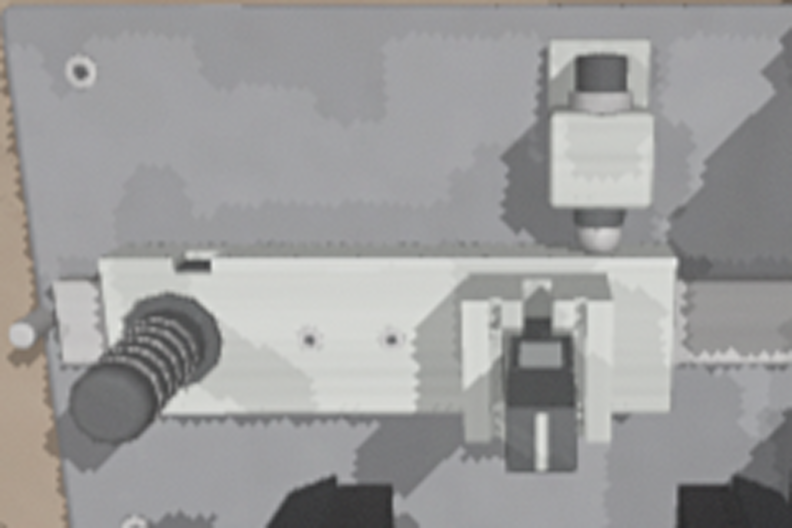

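Emit:
move_arm([
  [-0.0007,-0.016,0],
  [-0.0007,-0.036,0],
  [-0.0007,-0.056,0],
  [-0.0007,-0.072,0],
  [-0.0007,-0.079,0],
], spin=[0,0,0,0,0])

```text
time_s: 10.85
ee_pos: [433.8, -362.1, 290.6]
tool_rot: [-3.139, 0.0, 0.785]
ft_force: [-0.4, -0.3, -0.1]
grip_width: 39.6
```

Emit:
move_arm([
  [0,0,0.015],
  [0,0,0.035],
  [0,0,0.055],
  [0,0,0.075],
  [0,0,0.087],
], spin=[0,0,0,0,0])

```text
time_s: 11.35
ee_pos: [434.6, -363.0, 201.8]
tool_rot: [-3.139, 0.0, 0.785]
ft_force: [0.6, -0.3, 0.1]
grip_width: 39.6
```

Emit:
move_arm([
  [0,0,0],
  [0,0,0],
  [0,0,0],
  [0,0,0],
], spin=[0,0,0,0])

```text
time_s: 11.75
ee_pos: [435.5, -363.7, 205.9]
tool_rot: [3.139, -0.0, 0.785]
ft_force: [0.3, 0.4, 0.8]
grip_width: 39.7
```

```bash
python3 - <<'E'
from h import *
rel(434.9,-363.2,203,0.785)
c=cap('wrist','w6.png');P=pts(c);np.save('P_w6.npy',P); c=cap('side'); a=c['img'][180:390,180:440]; cv2.imwrite('pics/s6.png',cv2.resize(a,None,fx=2.8,fy=2.8,interpolation=cv2.INTER_CUBIC))
E
```

```text
lin m [-0.0001, -0.0008, 0.0029] spin -0.0002 pos [ 435.5 -363.7  205.9] [ 3.1393e+00 -1.0000e-04  7.8480e-01] F [0.3 0.4 0.8] w 39.7 t 11.75
```

View pics/s6.png

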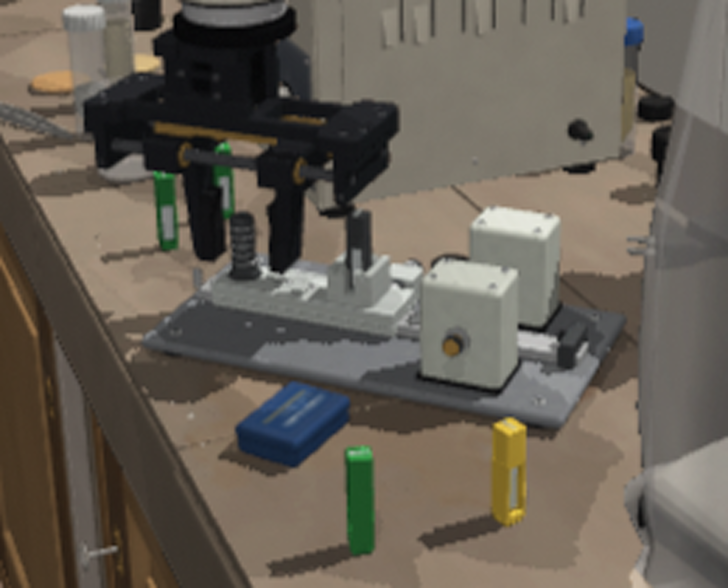

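View pics/w6.png

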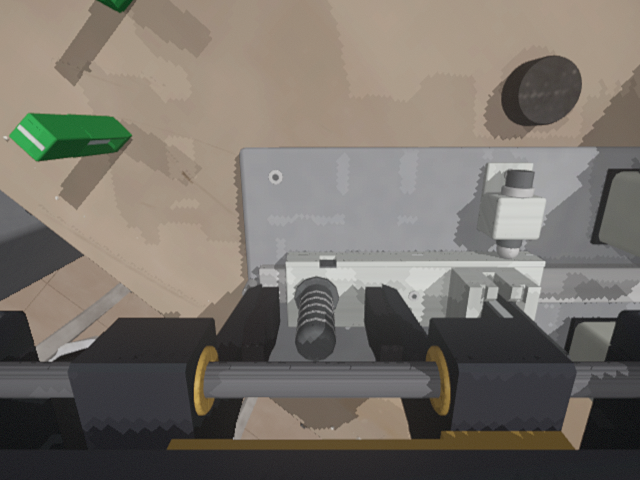

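Emit:
move_arm([
  [0,0,0.001],
  [0,0,0.001],
  [0,0,0.001],
  [0,0,0.001],
  [0,0,0.001],
], spin=[0,0,0,0,0], jaw=0, grip_force=40)

```text
time_s: 12.35
ee_pos: [434.8, -363.0, 203.7]
tool_rot: [-3.141, 0.0, 0.785]
ft_force: [-0.6, 1.5, 2.0]
grip_width: 14.8
```

Emit:
move_arm([
  [0,0,0],
  [0,0,0],
  [0,0,0],
], spin=[0,0,0])

```text
time_s: 12.65
ee_pos: [434.9, -363.1, 203.7]
tool_rot: [-3.141, 0.0, 0.785]
ft_force: [-1.6, 1.2, 2.2]
grip_width: 14.8
```

```bash
python3 - <<'E'
from h import *
rel(434.9,-363.2,203,0.785)
c=cap('top');P=pts(c);np.save('P_t7.npy',P)
Q=P[225:270,335:380].reshape(-1,3);Q=Q[(Q[:,2]>80)&(Q[:,2]<95)];print(len(Q),Q.mean(0))
E
```

```text
lin m [-0.0, 0.0001, 0.0007] spin -0.0002 pos [ 434.9 -363.1  203.7] [-3.1413  0.      0.7848] F [-1.6  1.2  2.2] w 14.8 t 12.65
0 [nan nan nan]<stdin>:4: RuntimeWarning: Mean of empty slice.
  ret = um.true_divide(
```

Emit:
move_arm([
  [0,0.004,0],
  [0,0.01,0],
  [0,0.017,0],
  [0,0.024,0],
  [0,0.03,0],
], spin=[0,0,0,0,0])

```text
time_s: 13.2
ee_pos: [456.8, -385.0, 203.7]
tool_rot: [3.141, -0.0, 0.785]
ft_force: [-1.7, 2.6, 3.1]
grip_width: 14.9
```

Emit:
move_arm([
  [0,0.006,0],
  [0,0.012,0],
  [0,0.018,0],
  [0,0.024,0],
  [0,0.03,0],
], spin=[0,0,0,0,0])

```text
time_s: 13.7
ee_pos: [477.7, -406.0, 203.7]
tool_rot: [-3.142, -0.0, 0.785]
ft_force: [-2.3, 1.9, 2.3]
grip_width: 14.6
```

Emit:
move_arm([
  [0,0.005,0],
  [0,0.01,0],
  [0,0.014,0],
  [0,0.016,0],
  [0,0.016,0],
], spin=[0,0,0,0,0])

```text
time_s: 14.2
ee_pos: [489.1, -417.4, 203.7]
tool_rot: [3.14, -0.0, 0.785]
ft_force: [1.6, 0.1, -0.1]
grip_width: 15.0
```

Emit:
move_arm([
  [0,0,0],
  [0,0,0],
], spin=[0,0])

```text
time_s: 14.4
ee_pos: [489.0, -417.3, 203.7]
tool_rot: [3.14, -0.0, 0.785]
ft_force: [2.1, -0.7, -1.6]
grip_width: 14.6
```

```bash
python3 - <<'E'
from h import *
rel(434.9+.7071*88,-363.1-.7071*88,203,0.785)
c=cap('wrist','w8.png');P=pts(c);np.save('P_w8.npy',P); c=cap('side'); a=c['img'][180:390,180:440]; cv2.imwrite('pics/s8.png',cv2.resize(a,None,fx=2.8,fy=2.8,interpolation=cv2.INTER_CUBIC))
E
```

```text
lin m [0.0001, 0.0115, 0.0008] spin -0.0003 pos [ 489.  -417.3  203.7] [ 3.1398e+00 -1.0000e-04  7.8470e-01] F [ 2.1 -0.7 -1.6] w 14.6 t 14.4
```

View pics/s8.png

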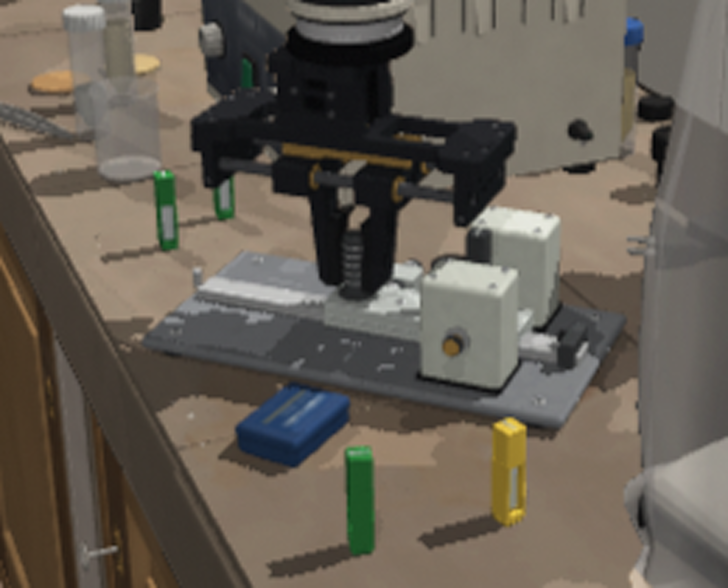

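View pics/w8.png

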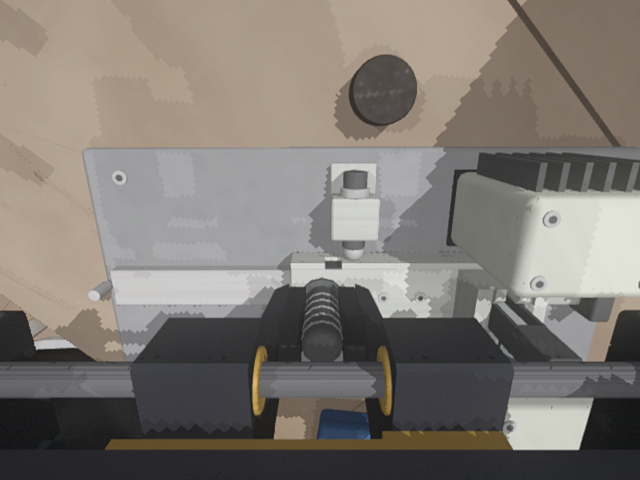

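```bash
python3 - <<'E'
import cv2,numpy as np
P=np.load('P_w8.npy');v=np.array([.7071,-.7071])
a=cv2.imread('pics/w8.png')[225:285,290:400]; cv2.imwrite('pics/w8c.png',cv2.resize(a,None,fx=7,fy=7,interpolation=cv2.INTER_CUBIC))
A=P@np.r_[v,0]
for r in (245,250,254,258,260,263,264,265,267): print(r,[f'{A[r,x]:.1f}/{P[r,x,2]:.0f}' for x in range(322,364,2)])
E
```

```text
245 ['642.1/14', '643.2/13', '644.2/13', '645.3/13', '646.3/14', '647.3/13', '648.4/13', '649.4/14', '650.5/12', '651.4/14', '651.7/26', '652.5/28', '653.3/30', '654.2/30', '655.0/32', '656.0/31', '656.8/32', '657.8/31', '659.0/30', '659.8/30', '660.8/30']
250 ['642.1/14', '643.2/14', '644.2/12', '645.3/13', '646.3/13', '647.4/13', '648.4/13', '649.4/13', '650.5/13', '651.5/14', '652.5/14', '652.6/28', '653.4/29', '654.3/30', '655.3/30', '656.1/31', '657.1/31', '657.9/31', '659.0/30', '660.1/29', '661.1/29']
254 ['642.1/17', '643.1/18', '644.2/17', '645.2/18', '646.2/19', '647.2/18', '648.2/17', '649.2/18', '650.3/17', '651.2/18', '652.3/18', '652.6/28', '653.4/30', '654.3/31', '655.2/31', '656.3/29', '657.0/32', '658.1/30', '659.0/31', '660.0/30', '661.1/29']
258 ['642.1/24', '643.1/25', '644.1/22', '645.1/22', '646.1/21', '647.1/22', '648.1/21', '649.1/21', '650.1/21', '651.1/22', '651.9/25', '652.8/26', '654.0/23', '654.5/29', '655.4/30', '656.4/29', '657.2/31', '658.2/30', '659.3/29', '660.6/25', '661.7/25']
260 ['642.1/27', '643.1/28', '644.1/22', '645.1/22', '646.1/23', '647.1/
[... 511 characters left out ...]
.0/27', '647.9/28', '648.9/27', '649.9/27', '650.8/28', '651.6/31', '652.5/31', '653.4/31', '654.4/31', '655.4/30', '656.3/31', '657.1/32', '658.0/32', '659.1/31', '660.2/30', 'nan/nan']
265 ['642.1/30', '643.0/31', '644.0/28', '645.0/28', '646.0/27', '646.9/28', '647.9/29', '648.8/28', '649.8/29', '650.8/28', '651.6/31', '652.5/31', '653.5/31', '654.4/31', '655.3/31', '656.4/30', '657.2/31', '658.2/31', '659.1/31', '660.1/31', '661.0/31']
267 ['642.1/31', '643.0/31', '644.0/31', '644.9/31', '645.9/31', '646.8/31', '647.8/31', '648.7/31', '649.7/30', '650.7/30', '651.6/31', '652.5/31', '653.5/31', '654.4/32', '655.4/31', '656.3/31', '657.2/31', '658.2/32', '659.2/31', '660.1/31', '661.0/31']
```

View pics/w8c.png

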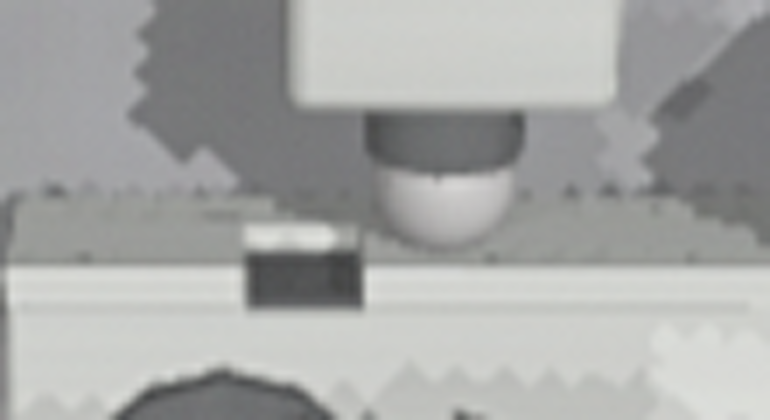

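Emit:
move_arm([
  [0,0.002,0],
  [0,0.004,0],
  [0,0.0055,0],
  [0,0.006,0],
  [0,0.006,0],
], spin=[0,0,0,0,0])

```text
time_s: 15.0
ee_pos: [493.0, -421.3, 203.7]
tool_rot: [3.141, -0.0, 0.785]
ft_force: [0.4, 2.4, 0.8]
grip_width: 14.7
```

Emit:
move_arm([
  [0,0.0005,0],
  [0,0.001,0],
  [0,0.001,0],
], spin=[0,0,0])

```text
time_s: 15.3
ee_pos: [493.8, -422.1, 203.7]
tool_rot: [3.141, -0.0, 0.785]
ft_force: [2.5, 1.5, 0.2]
grip_width: 15.0
```

Emit:
move_arm([
  [0,0.0005,0],
  [0,0.001,0],
  [0,0.001,0],
], spin=[0,0,0])

```text
time_s: 15.6
ee_pos: [494.6, -422.9, 203.7]
tool_rot: [3.141, -0.0, 0.785]
ft_force: [2.1, 0.7, -0.8]
grip_width: 14.7
```

Emit:
move_arm([
  [0,0.0005,0],
  [0,0.001,0],
  [0,0.001,0],
  [0,0.001,0],
], spin=[0,0,0,0])

```text
time_s: 16.0
ee_pos: [495.3, -423.6, 203.8]
tool_rot: [3.14, -0.0, 0.785]
ft_force: [3.0, -0.1, -2.1]
grip_width: 14.7
```

```bash
cat > look.py <<'E'
import sys
from h import *
F=[];
c=cap('wrist',sys.argv[1]); 
for i in range(4):
    s=manip.sense(); F.append((s['ft_force'][0]-s['ft_force'][1])*.7071); manip.capture('top')
print('Fv',np.round(F,1),s['ee_pos'].round(2)); P=pts(c);A=P@np.array([.7071,-.7071,0])
a=c['img'][225:285,290:400]; cv2.imwrite('pics/c'+sys.argv[1],cv2.resize(a,None,fx=7,fy=7,interpolation=cv2.INTER_CUBIC))
for r in (254,263): print(r,[f'{x}:{A[r,x]:.1f}/{P[r,x,2]:.0f}' for x in range(320,364,2)])
E
python3 look.py w9.png
```

```text
Fv [2.9 3.2 3.4 3.6] [ 495.31 -423.57  203.78]
254 ['320:649.9/18', '322:650.9/18', '324:651.9/19', '326:652.8/29', '328:653.7/29', '330:654.7/30', '332:655.6/29', '334:656.6/30', '336:657.5/30', '338:658.5/29', '340:659.4/29', '342:660.4/29', '344:661.5/27', '346:663.1/18', '348:664.2/17', '350:665.1/18', '352:666.2/18', '354:667.1/19', '356:668.2/18', '358:669.2/18', '360:670.1/19', '362:671.2/19']
263 ['320:649.9/31', '322:650.9/30', '324:651.8/31', '326:652.9/26', '328:653.9/25', '330:654.7/28', '332:655.7/30', '334:656.6/31', '336:657.6/30', '338:658.6/28', '340:659.5/28', '342:660.4/30', '344:661.3/31', '346:662.3/30', '348:663.1/32', '350:664.2/31', '352:665.1/31', '354:666.1/30', '356:667.0/30', '358:668.0/30', '360:668.8/31', '362:669.8/31']
```

View pics/cw9.png

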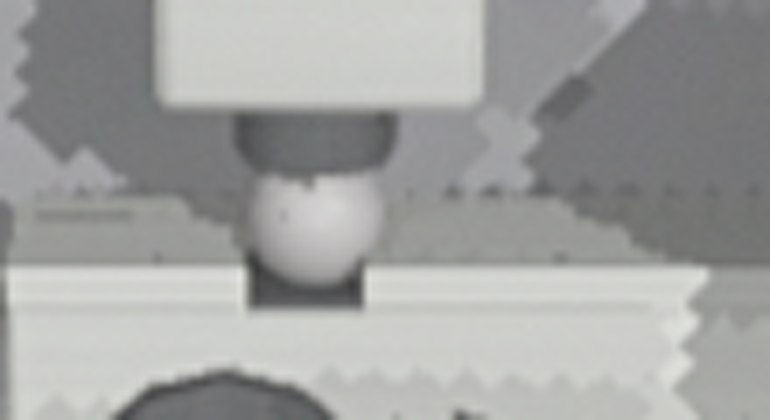

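Emit:
move_arm([
  [0,0.0003,0],
  [0,0.0006,0],
  [0,0.0006,0],
  [0,0.0006,0],
], spin=[0,0,0,0])

```text
time_s: 16.65
ee_pos: [495.4, -423.7, 203.8]
tool_rot: [-3.141, -0.0, 0.785]
ft_force: [4.2, -0.1, -2.2]
grip_width: 15.1
```

```bash
python3 look.py w10.png
```

```text
Fv [2.8 2.8 2.7 2.4] [ 495.44 -423.71  203.76]
254 ['320:649.9/18', '322:650.9/18', '324:651.9/18', '326:652.8/28', '328:653.7/29', '330:654.6/31', '332:655.6/30', '334:656.5/31', '336:657.4/31', '338:658.4/30', '340:659.3/31', '342:660.4/29', '344:661.5/27', '346:663.1/19', '348:664.1/18', '350:665.0/19', '352:666.1/19', '354:667.1/18', '356:668.2/17', '358:669.0/19', '360:670.2/18', '362:671.1/19']
263 ['320:649.9/31', '322:650.9/31', '324:651.8/31', '326:652.8/27', '328:653.8/26', '330:654.7/30', '332:655.6/30', '334:656.6/29', '336:657.6/29', '338:658.5/29', '340:659.5/28', '342:660.3/32', '344:661.3/31', '346:662.2/31', '348:663.2/31', '350:664.2/30', '352:665.1/31', '354:666.0/31', '356:666.9/32', '358:667.9/31', '360:668.9/31', '362:669.8/31']
```

View pics/cw10.png

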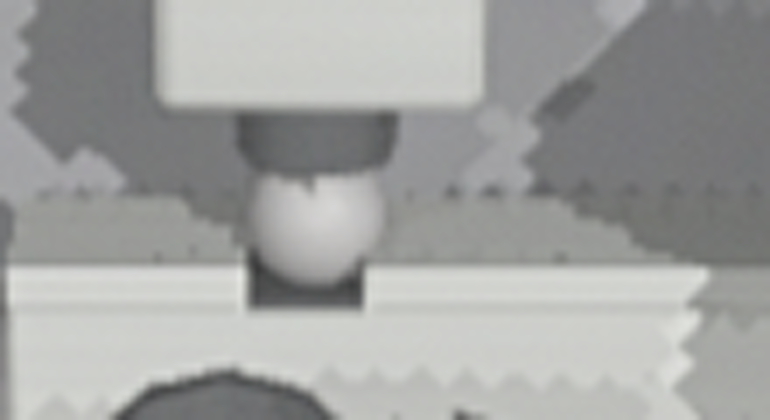

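Emit:
move_arm([
  [0,0.0003,0],
  [0,0.0005,0],
  [0,0.0005,0],
  [0,0.0005,0],
  [0,0.0005,0],
], spin=[0,0,0,0,0])

```text
time_s: 17.4
ee_pos: [495.8, -424.0, 203.8]
tool_rot: [-3.142, -0.0, 0.785]
ft_force: [2.5, 0.2, -0.3]
grip_width: 15.0
```

```bash
python3 look.py w11.png | cut -c1-100;  python3 -c "
from h import *
rel(497,-425,203,.785)"
```

```text
Fv [2.1 2.1 0.8 2.4] [ 495.79 -424.08  203.73]
254 ['320:650.4/19', '322:651.4/18', '324:652.3/27', '326:653.3/29', '328:654.2/29', '330:655.2/30',
263 ['320:650.4/31', '322:651.4/32', '324:652.3/32', '326:653.3/26', '328:654.2/30', '330:655.2/30',
lin m [0.0002, 0.0015, 0.0007] spin -0.0002 pos [ 495.8 -424.1  203.7] [-3.1415e+00 -1.0000e-04  7.8480e-01] F [ 3.9  0.1 -0.6] w 14.9 t 17.65
```

View pics/cw11.png

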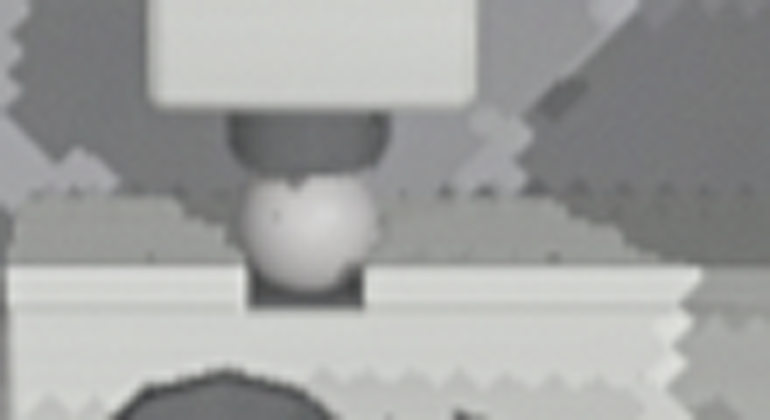

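Emit:
move_arm([
  [0,0.0003,0],
  [0,0.0005,0],
  [0,0.0005,0],
  [0,0.0005,0],
  [0,0.0005,0],
], spin=[0,0,0,0,0])

```text
time_s: 18.15
ee_pos: [496.0, -424.3, 203.7]
tool_rot: [-3.141, -0.0, 0.785]
ft_force: [1.5, 1.8, 2.2]
grip_width: 14.9
```

```bash
python3 look.py w12.png | cut -c1-100
```

```text
Fv [-0.2 -0.2 -0.5 -0.8] [ 496.07 -424.31  203.69]
254 ['320:650.6/18', '322:651.6/18', '324:652.6/27', '326:653.5/28', '328:654.4/30', '330:655.4/30',
263 ['320:650.7/31', '322:651.6/31', '324:652.6/32', '326:653.5/29', '328:654.5/31', '330:655.4/30',
```

View pics/cw12.png

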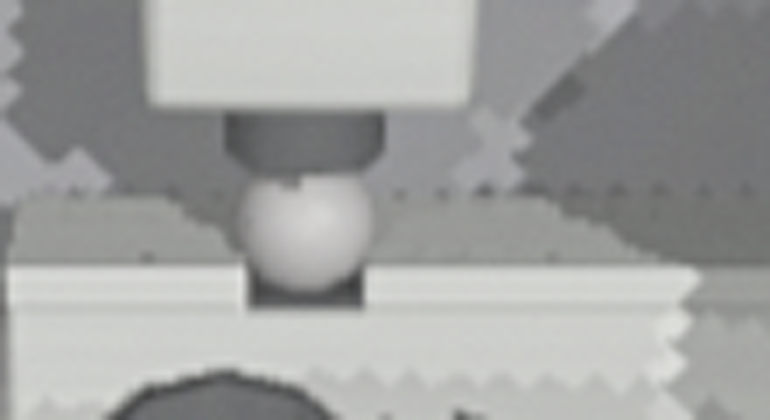

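Emit:
move_arm([
  [0,0.0003,0],
  [0,0.0004,0],
  [0,0.0004,0],
  [0,0.0004,0],
  [0,0.0004,0],
], spin=[0,0,0,0,0])

```text
time_s: 18.9
ee_pos: [496.3, -424.5, 203.7]
tool_rot: [-3.141, 0.0, 0.785]
ft_force: [-0.7, 4.5, 4.4]
grip_width: 14.8
```

```bash
python3 look.py w13.png | cut -c1-100; python3 - <<'E'
from h import *
for n in ('top','side'):
    c=cap(n,n+'13.png');P=pts(c); np.save('P_%s13.npy'%n,P)
    a=c['img'][190:320,260:460] if n=='top' else c['img'][180:390,180:440]
    cv2.imwrite('pics/%s13c.png'%n,cv2.resize(a,None,fx=2.8,fy=2.8,interpolation=cv2.INTER_CUBIC))
E
```

```text
Fv [-4.3 -4.1 -4.  -4.7] [ 496.28 -424.58  203.66]
254 ['320:650.9/18', '322:651.9/18', '324:652.9/28', '326:653.8/28', '328:654.8/29', '330:655.7/30',
263 ['320:651.0/31', '322:651.9/31', '324:652.9/31', '326:653.8/29', '328:654.8/30', '330:655.7/30',
```

View pics/cw13.png

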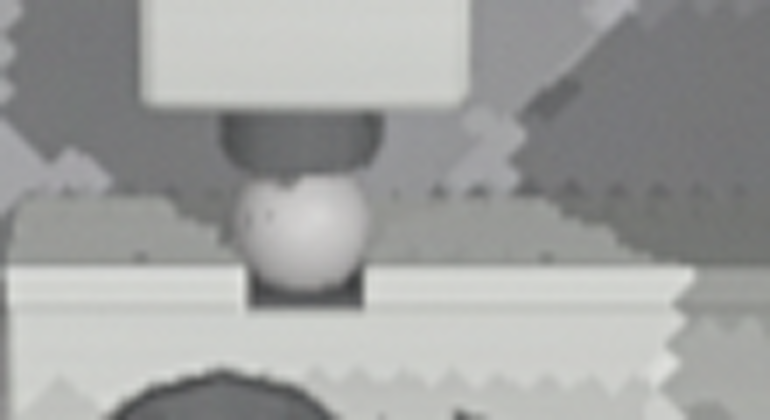

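View pics/top13c.png

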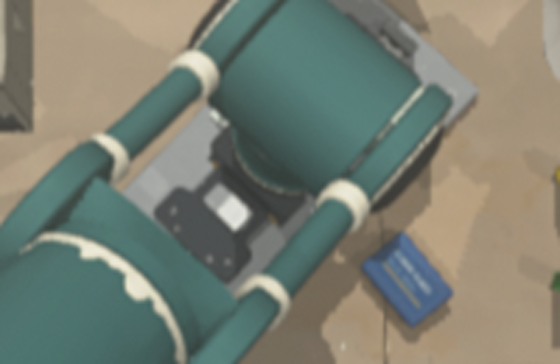

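View pics/side13c.png

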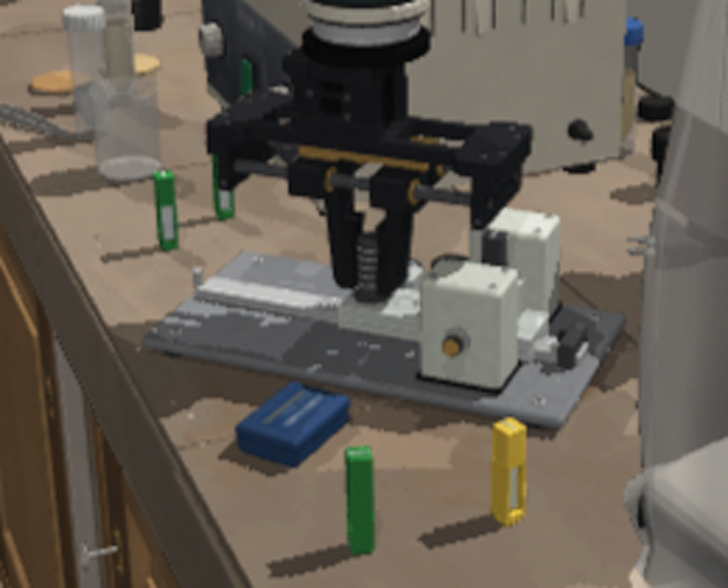

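View pics/w13.png

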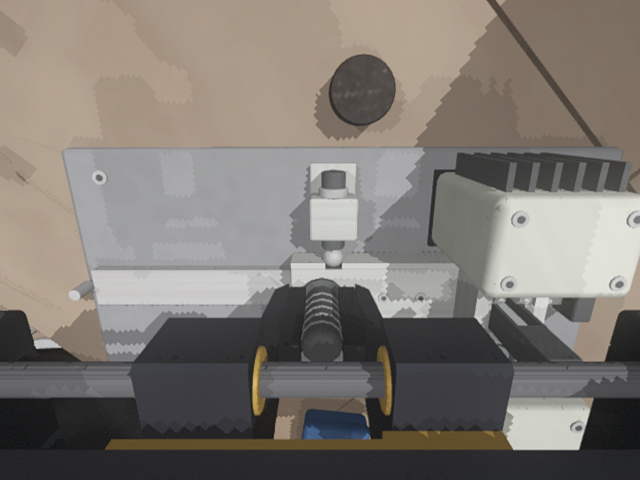

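Emit:
move_arm([
  [0,-0.0003,0],
  [0,-0.0005,0],
  [0,-0.0005,0],
  [0,-0.0005,0],
  [0,-0.0005,0],
], spin=[0,0,0,0,0])

```text
time_s: 19.75
ee_pos: [496.2, -424.4, 203.7]
tool_rot: [3.141, -0.0, 0.785]
ft_force: [1.0, 5.2, 2.5]
grip_width: 14.8
```

Emit:
move_arm([
  [0,0,0],
  [0,0,0],
  [0,0,0],
  [0,0,0],
  [0,0,0],
], spin=[0,0,0,0,0])

```text
time_s: 20.25
ee_pos: [496.2, -424.4, 203.7]
tool_rot: [3.141, -0.0, 0.785]
ft_force: [1.2, 3.4, 2.1]
grip_width: 14.9
```

```bash
python3 look.py w14.png | cut -c1-100
```

```text
Fv [-1.8 -1.1 -1.3 -1. ] [ 496.15 -424.44  203.7 ]
254 ['320:651.0/17', '322:652.0/20', '324:653.0/28', '326:653.9/29', '328:654.8/31', '330:655.8/30',
263 ['320:651.1/32', '322:652.0/31', '324:652.9/30', '326:653.9/29', '328:654.8/30', '330:655.8/30',
```

View pics/cw14.png

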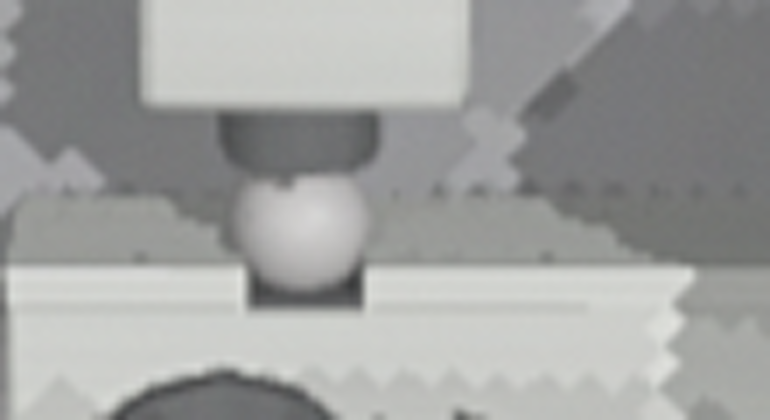

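```bash
python3 -c "
from h import *
print(manip.hand_in()); s=manip.sense(); print(s['time_s'],s['ee_pos'],s['ft_force'],s['grip_width'])"
```

```text
the job is handed in; nothing more can be done
None
the job is handed in; nothing more can be done
```

I lifted the dark filter clear of its well, turned it a quarter turn, seated it again and slid the carriage by its knob into the notch. I handed in at about 20.5 s, still gripping the knob at about 40 N.

**Filter:**
- The side picture taken while it was lifted shows the window facing along the light path.
- Lowering it met the well floor at the same tool height as at pick-up. The wrist camera reads the filter top at 86.8 mm, against 86.7 mm before the lift, so it is fully home.

**Notch:**
- The last wrist close-up shows the ball sunk in the notch and centred to about 0.3 mm.
- The force along the rail falls through zero at that spot.
- On the final nudge I went about 0.2 to 0.3 mm past centre and the ball pushed back with about 4 N, below the 7 N that would push it out. I then eased back, leaving a steady push of about 1 N.

**Disagreement between checks:** the head positions put the travel at about 88 mm, but the ball settled at about 86.6 mm. That puts the filter about 1 mm short of midway between the heads, within the 2 mm camera calibration. I went by the ball and the force.

**Surroundings:** I touched none of the things lying around. The last pictures show the cap and tin where they were. I did not measure the cap, tin or beaker again.

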